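Open the sprung jaw onto its catch and load the maple block

TASK

Get the clamping fixture loaded for the next glue-up, using only pushes of the fingertips. Push the sprung jaw right back by its upright board and let the spring bring it forward onto its catch, so that it stays half open by itself; then push the bevelled maple block endways along the fence, through the open jaw, until it butts against the end stop. Leave the jaw resting on the catch, do not pick the block up, and leave the other things on the bench where they are.

Things in the scene. Friction and masses are not known exactly. Their poses are not given: they have to be found in the camera images.
- fixture: Clamping fixture, fixed: wooden base board 230 x 275 mm, 18 mm thick (own frame x -105 to +125, y -100 to +175 mm). Origin on the bench top, z up; x = the way the jaw is pushed open, y = along the fence. Behind the jaw: aluminium bearing block (x 34 to 60, y -12 to 40, top 45 mm over the bench) with guide rods and spring, and a flat brass hook catch (x 15 to 125, y -60 to -10, top 40 mm).
- fence_face (a point): Middle of the fence's face towards the jaw, on the board (18 mm over the bench). Fixture frame x = -80, y = 7 mm. The fence is a wooden bar along y, from y = -86 to +100, 25 mm thick, its top 32 mm over the bench.
- stop_face (a point): On the board, at the middle of the end stop's face, which looks to +y: fixture frame x = -50, y = -80 mm. The end stop is a wooden block across the -y end of the channel between fence and jaw, its top 40 mm over the bench. The block is pushed in the fixture's -y direction to meet it.
- jaw (a joint): Slide of the jaw along the fixture's +x, m: 0 = sprung shut, 18 mm from the fence (block cannot enter); 0.046 = right back, solid stop. The catch snaps in past about 0.037 and then holds the let-go jaw at 0.036 (54 mm gap); let go earlier, it springs shut. Push 7 N at first, 14 N right back. Jaw block: y -35 to +35, 36 mm deep, its face at fixture x = -62 when shut, top 44 mm over the bench.
- push_board (a point): Centre of the front face (towards the fence) of the upright wooden board on top of the jaw; push it in the fixture's +x. Moves with the jaw; shut, it is at fixture x = -41, y = 0, 66 mm over the bench. Board 56 mm wide (y), 12 mm thick, 43 to 83 mm over the bench; in front of it lies a 21 mm deep ledge, the jaw's top, 44 mm over the bench.
- catch (a joint): Swing of the brass hook catch about its upright pivot screw, in rad: 0 = home (hooked in, or waiting), about 0.1 while the jaw's steel stop pin is pushing past its nose. It is sprung home and works by itself; it need not be touched.
- block: Loose bevelled maple block, 48 x 188 x 26 mm, about 0.12 kg, flat on the board beyond the jaw's +y side, its length (y) along the fence, straight long side (-x) within 8 mm of the fence. Origin at the centre of its underside. The leading end (-y, 94 mm from the origin) tapers to 25 mm. Home, its origin is at fixture y = +14 mm, 120 to 145 mm from the start. It slides with about 1 N.
- block_end (a point): Centre of the flat end face by which the block is pushed, on its +y end: 19 mm wide, 26 mm high, square to the length, 94 mm from the origin, 12 mm off the centre line towards the fence, 31 mm over the bench. At home it stands 8 mm past the fence's end; only the board (18 mm over the bench) lies below and beside it there.
- glue_bottle: Bystander: glue bottle with an orange and red tip, 58 mm across and 226 mm tall. Origin at the centre of its underside.
- caul_long: Bystander: dark notched rosewood caul, 28 x 165 x 22 mm, lying on the bench. Origin at the centre of its underside.
- caul_short: Bystander: small plain maple caul, 18 x 74 x 14 mm, lying on the bench. Origin at the centre of its underside.
- lining: Bystander: reddish kerfed lining offcut, 14 x 118 x 16 mm, lying on the bench behind the fixture. Origin at the centre of its underside.
Not all that is in view belongs to the job. There is more than one size of the block; the job needs the larger.

How it is judged:
By the outcome, as a careful person would: the job done as asked, in the order asked, and still so for the second after the job is handed in, with the robot touching nothing.
It also fails if it takes over 51 s, if anything falls off the work surface, if the arm or the gripper's body presses on something with over 40 N, if the wrist force passes 120 N, or if a joint passes its speed limit or range.

ROBOT

A 6-joint arm with a two-finger parallel gripper is mounted at the origin on a cart in front of the work surface, level with it; the furniture and walls round the work are solid. World frame = base frame: x ahead of the robot, y to its left, z up, the work surface at z = 0. Lengths are in m, angles in rad, forces in N, time in s.
With the tool pointing down it reaches from about 0.35 to 0.775 m from the base axis. Payload 7.3 kg.
Tool frame: the origin (TCP) lies on the mounting face of the last link; the fingertips stand 178 mm ahead of it and the grasp point (between the pads) lies 159 mm ahead of it (robot.tcp_to_tips is the distance from the TCP to the fingertips, in m); z points along the fingers, y is the direction in which the jaws open and shut (so a half turn about z gives the same grasp; the last joint's range is limited). The gripper opens to 92 mm and grips with 3 to 60 N. Pads are 19 mm wide; open, the fingers measure 130 mm over their backs; the gripper's body (75 mm by 190 mm) begins 47 mm behind the grasp point.
Start: joints at [1.026, 0.342, 1.524, -0, 1.275, -0.146], TCP at [0.204, 0.484, 0.405] pointing down, gripper open.
Joint ranges: [-2.53, 2.53], [-0.77, 2.02], [0.04, 2.7], [-1, 4.14], [0.28, 2.66], [-3.11, 3.11]. Speed limits (rad/s): [2.57, 2.57, 3.14, 3.14, 3.14, 3.14].

INTERFACE

Orientations are given as [roll, pitch, yaw] about the fixed x, y, z axes, in that order (R = Rz(yaw) Ry(pitch) Rx(roll)).
In Python, from cell import robot, viewer gives the robot as it stands.
- The arm moves only by the shell command python3 -m creep 'ROWS' [OPENING] [FORCE]. ROWS is JSON, a list that holds one entry, the list of rows, each a list of 6 numbers: the shift along the world's x, y, z in mm, then the turn, a rotation vector about the world's x, y, z in degrees. A call has 1 to 5 rows; each row shifts and turns the pose as measured when the row begins; what a row does not reach is not made up. A row lasts 1/12 s, in which the tool goes at most 41.7 mm and 7.16 degrees, less where a joint would pass 70% of its speed; a pose out of reach is approached as far as the arm can. A call with a gripper value outside its range is refused whole. OPENING is the closure, from -1 (fully open) to 1 (shut), set as the call begins (- or left out, the last holds). The fingers move at their own pace and stop on an object; FORCE is the grip in N (left out, the last holds). Time passes only in rows, so rows that do not move let the fingers close. It gives the time, the measured TCP pose, the force and the opening at its end, in the units of the state.
- robot.observe(): the state, without advancing time (a new reading comes with each control period).
- viewer.read_camera(name): name is "side" or "top" or "wrist"; returns the picture (400x640x3 uint8, blue, green, red); there is no depth.
- viewer.camera_model(name): a dict with "fx", "fy", "cx", "cy" (pixels), "pose" (4x4, takes a point from camera to world coordinates); the wrist camera has in their place "mount" (4x4, takes a point from camera to tool coordinates, whose origin is the TCP and whose axes are the flange's). Camera axes: x right, y up, looking along -z (the intrinsics and any distortion apply to the point x, -y, -z); pixel columns grow to the right and rows downward; lengths in m; the calibration is good to about 2 mm. The wrist camera is an equidistant fisheye: a pixel r from the principal point sees the ray r / f radians off the axis. A picture is of the moment at which its call begins: read the wrist's pose just before it. camera_model takes no time and is no camera call.
- robot.hand_in(): hands the job in, once; it reports no verdict.
The state is a dict: "time": time; "qpos": joint angles; "qvel": joint speeds; "joint_efforts": joint torques, N m; "tool_pos": TCP position; "tool_rot": TCP orientation; "contact_force": force on the tool from outside, world axes, zero at the start; "torque": the same for the moment, N m; "opening": finger opening in m.
Only numpy, scipy, OpenCV 4.12 (cv2) and the standard library are available. Lean on these libraries where they do the work, as an engineer would, in place of code of your own. Each camera call takes 0.05 s, during which the arm holds its last target. There are 200 camera calls.

## Working session

There is one attempt and no reset: what is moved stays moved. The work goes in short steps, Python scripts to look and compute and a shell command to move; the robot and the scene stay as the last step left them, time stands still between calls to the robot, and variables do not carry over. Pictures are saved under pics/ and viewed, about 8 in all and at most 12, crops included, and the job is handed in when it is done.

```bash
mkdir -p pics; ls; python3 - <<'E'
from cell import robot, viewer
import cv2, numpy as np
s=robot.observe(); print(s['time'],s['tool_pos'],s['tool_rot'],s['opening'])
for n in('top','side'):
    cv2.imwrite(f'pics/{n}0.png',viewer.read_camera(n)); m=viewer.camera_model(n); print(n,m)
print(viewer.camera_model('wrist'))
E
```

```text
pics
0.0 [0.20377393 0.4836818  0.40404049] [-3.14005183e+00 -2.24708049e-04  2.74277726e+00] 0.09184294164196034
top {'fx': 425.97044813692173, 'fy': 425.97044813692173, 'cx': 318.429160134863, 'cy': 193.86068096782006, 'pose': array([[ 0.00478726,  0.99771688, -0.06736555,  0.50414313],
       [-0.99990534,  0.00564498,  0.01254775, -0.12365283],
       [ 0.01289938,  0.0672991 ,  0.99764946,  1.05928101],
       [ 0.        ,  0.        ,  0.        ,  1.        ]])}
side {'fx': 433.17022060179636, 'fy': 433.17022060179636, 'cx': 323.7194695966276, 'cy': 203.39255961251914, 'pose': array([[ 0.94179143,  0.2269923 , -0.24799877,  0.30653346],
       [-0.33606744,  0.61509524, -0.71324367, -0.916865  ],
       [-0.00935796,  0.75507109,  0.65557615,  0.79353106],
       [ 0.        ,  0.        ,  0.        ,  1.        ]])}
{'fx': 309.70691628693146, 'fy': 309.70691628693146, 'cx': 315.3173563029911, 'cy': 199.79944523554556, 'mount': array([[-2.45443517e-04,  9.68630031e-01,  2.48507150e-01,
         6.65657359e-02],
       [ 9.99999809e-01,  9.66640772e-05,  6.10894863e-04,
        -3.31762445e-04],
       [ 5.67709396e-04,  2.48507253e-01, -9.68629869e-01,
         1.95861418e-02],
       [ 0.00000000e+00,  0.00000000e+00,  0.00000000e+00,
         1.00000000e+00]])}
```

View pics/top0.png

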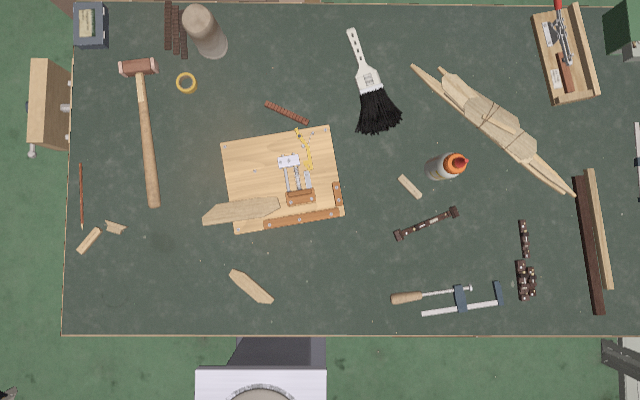

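View pics/side0.png

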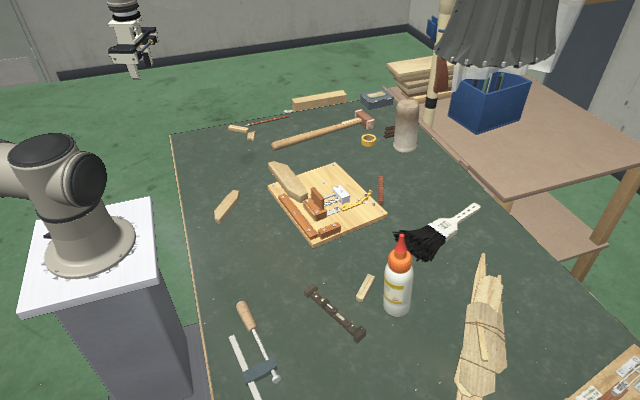

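The top view shows the fixture with corners near (220,143), (329,125), (344,215) and (235,234). The fence is on the robot's side, the jaw is at (300,197) and the block at (240,210). I'll enlarge this area.

```bash
python3 - <<'E'
import cv2
a=cv2.imread('pics/top0.png')[115:243,195:355]
cv2.imwrite('pics/crop1.png',cv2.resize(a,None,fx=5,fy=4.6875,interpolation=cv2.INTER_CUBIC) if 0 else cv2.resize(a,None,fx=4.6,fy=4.6,interpolation=cv2.INTER_CUBIC))
E
```

```text
(no output)
```

View pics/crop1.png

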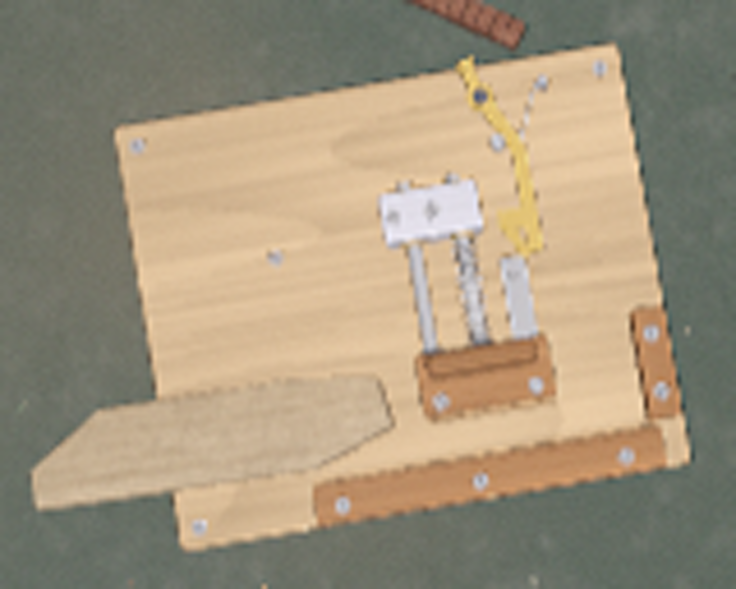

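```bash
cat > h.py <<'E'
from cell import robot, viewer
import cv2, numpy as np
def ray(n,uv,z):
    m=viewer.camera_model(n);P=m['pose']
    d=P[:3,:3]@np.array([(uv[0]-m['cx'])/m['fx'],-(uv[1]-m['cy'])/m['fy'],-1])
    o=P[:3,3]; return (o+d*(z-o[2])/d[2])
def proj(n,p):
    m=viewer.camera_model(n);P=m['pose'];c=P[:3,:3].T@(np.array(p)-P[:3,3])
    return m['cx']+m['fx']*c[0]/-c[2], m['cy']-m['fy']*c[1]/-c[2]
def fit(F,W):
    F=np.array(F,float);W=np.array(W)[:,:2];f=F-F.mean(0);w=W-W.mean(0)
    a=np.arctan2((f[:,0]*w[:,1]-f[:,1]*w[:,0]).sum(),(f*w).sum())
    R=np.array([[np.cos(a),-np.sin(a)],[np.sin(a),np.cos(a)]]);t=W.mean(0)-R@F.mean(0)
    return a,R,t,W-(F@R.T+t)
E
python3 - <<'E'
from h import *
c=lambda u,v:((u+.5)/4.6-.5+195,(v+.5)/4.6-.5+115)
W=[ray('top',c(*p),.018) for p in[(118,130),(615,46),(690,462),(185,548)]]
a,R,t,r=fit(np.array([(125,175),(125,-100),(-105,-100),(-105,175)])/1e3,W)
print('yaw',np.degrees(a),t,'res mm',(r*1e3).round(1))
f=lambda p,z:((R.T@(ray('top',c(*p),z)[:2]-t))*1e3).round(1)
for n,p,z in[('bendJ',(33,470),.044),('bendF',(38,510),.044),('bsideF',(325,465),.044),('leadJ',(378,377),.044),('leadF',(392,425),.044),('boardTopL',(428,357),.083),('boardTopR',(537,340),.083),('boardFrontL',(433,377),.083),('boardFrontR',(540,358),.083),('fenceL',(315,487),.032),('fenceR',(660,428),.032)]: print(n,f(p,z))
for q in[(-41,0),(-80,7),(-50,-80)]:print(q,R@(np.array(q)/1e3)+t)
np.savez('fx.npz',R=R,t=t,a=a)
print(R)
E
```

```text
yaw 10.108812572447428 [ 0.60791537 -0.08614697] res mm [[-1.3 -2.4]
 [-1.9  2.3]
 [ 0.8  2. ]
 [ 2.4 -1.9]]
bendJ [-50.2 238.7]
bendF [-70.9 239.3]
bsideF [-73.3  90.1]
leadJ [-33.   55.7]
leadF [-58.8  52.6]
boardTopL [-30.3  26.6]
boardTopR [-31.1 -28.4]
boardFrontL [-40.6  25.8]
boardFrontR [-40.3 -28.4]
fenceL [-83.3  98.4]
fenceR [-83.7 -84.7]
(-41, 0) [ 0.56755184 -0.09334321]
(-80, 7) [ 0.52792864 -0.09329709]
(-50, -80) [ 0.57273301 -0.17368097]
[[ 0.9844762  -0.17551815]
 [ 0.17551815  0.9844762 ]]
```

```bash
python3 -m creep '[[[20,-34,0,0,0,6.6],[20,-34,0,0,0,6.6],[20,-34,0,0,0,6.6],[20,-34,0,0,0,6.6],[20,-34,0,0,0,6.6]]]' 1 20; python3 -m creep '[[[20,-34,-6,0,0,0],[20,-34,-6,0,0,0],[20,-34,-6,0,0,0],[20,-34,-6,0,0,0],[20,-34,-6,0,0,0]]]'
```

```text
time: 0.52
tool_pos: [0.2955, 0.3256, 0.4018]
tool_rot: [-3.139, -0.004, -2.982]
contact_force: [1.2, -0.3, -0.2]
opening: 0.0632
time: 0.93
tool_pos: [0.3972, 0.1475, 0.3713]
tool_rot: [-3.14, -0.002, -2.972]
contact_force: [-0.0, 1.5, -0.4]
opening: 0.0296
```

```bash
python3 -m creep '[[[20,-33,-9,0,0,0],[20,-33,-9,0,0,0],[20,-33,-9,0,0,0],[20,-33,-9,0,0,0],[20,-33,-9,0,0,0]]]'; python3 -m creep '[[[20,-33,-9,0,0,0],[20,-33,-9,0,0,0],[0,0,0,0,0,0],[0,0,0,0,0,0]]]'
```

```text
time: 1.35
tool_pos: [0.4996, -0.0275, 0.3243]
tool_rot: [-3.141, -0.001, -2.973]
contact_force: [1.2, 0.2, 0.1]
opening: 0.0011
time: 1.68
tool_pos: [0.5428, -0.1043, 0.3011]
tool_rot: [3.141, -0.005, -2.981]
contact_force: [-0.1, 1.4, 0.6]
opening: 0.0004
```

```bash
python3 -m creep '[[[3,6,-20,0,0,0.9],[0,0,-20,0,0,0],[0,0,-15,0,0,0],[0,0,-8,0,0,0],[0,0,0,0,0,0]]]'; python3 - <<'E'
from h import *
s=robot.observe();print(s['tool_pos'],s['tool_rot'],s['contact_force'])
z=np.load('fx.npz');p=z['R'].T@(s['tool_pos'][:2]-z['t']);print(p*1e3)
a=viewer.read_camera('side')[140:260,240:400];b=viewer.read_camera('top')[115:243,195:355]
cv2.imwrite('pics/c2.png',np.hstack([cv2.resize(a,(400,300),interpolation=2),cv2.resize(b,(375,300),interpolation=2)]))
E
```

```text
time: 2.1
tool_pos: [0.5443, -0.0954, 0.2365]
tool_rot: [3.141, -0.005, -2.964]
contact_force: [0.0, -0.5, 1.2]
opening: 0.0004
[ 0.54428921 -0.09539144  0.23650135] [ 3.14079529 -0.00510294 -2.96412228] [ 0.00597572 -0.4719508   1.17141836]
[-64.26100628   2.06658933]
```

View pics/c2.png

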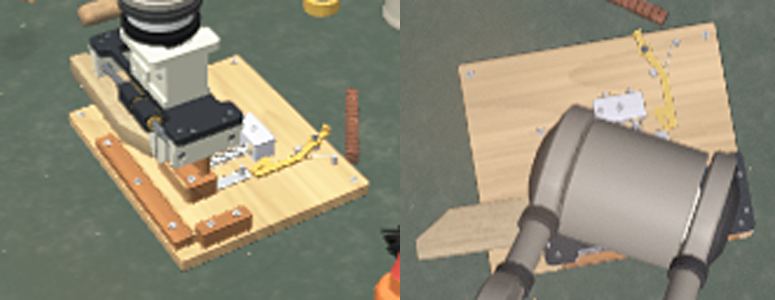

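The side view (left half) shows the fingers in front of the upright board and above the ledge. Next I push along fixture +x.

```bash
python3 -m creep '[[[8,1.4,-3,0,0,0],[8,1.4,0,0,0,0],[8,1.4,0,0,0,0],[8,1.4,0,0,0,0],[8,1.4,0,0,0,0]]]';python3 -m creep '[[[6,1.1,0,0,0,0],[6,1.1,0,0,0,0],[0,0,0,0,0,0]]]'
```

```text
time: 2.62
tool_pos: [0.5821, -0.0888, 0.2367]
tool_rot: [3.141, -0.023, -2.962]
contact_force: [-32.5, -9.7, 18.4]
opening: 0.0004
time: 2.87
tool_pos: [0.5916, -0.0875, 0.2369]
tool_rot: [3.139, -0.044, -2.961]
contact_force: [-8.5, -3.0, 3.4]
opening: 0.0003
```

```bash
python3 -m creep '[[[5,0.9,0,0,-1,0],[5,0.9,0,0,-1,0],[5,0.9,0,0,-1,0],[0,0,0,0,0,0]]]';python3 -m creep '[[[5,0.9,0,0,-0.5,0],[5,0.9,0,0,-0.5,0],[0,0,0,0,0,0]]]'
```

```text
time: 3.2
tool_pos: [0.6014, -0.0851, 0.2367]
tool_rot: [-3.14, -0.02, -2.96]
contact_force: [-11.8, -5.1, 5.0]
opening: 0.0004
time: 3.45
tool_pos: [0.6052, -0.0845, 0.2368]
tool_rot: [-3.141, -0.033, -2.959]
contact_force: [-12.1, -3.9, 4.2]
opening: 0.0008
```

```bash
python3 -m creep '[[[6,1,0,0,-1,0],[6,1,0,0,-1,0],[0,0,0,0,0,0]]]';python3 -m creep '[[[6,1,0,0,-0.7,0],[6,1,0,0,-0.7,0],[0,0,0,0,0,0]]]'; python3 - <<'E'
from h import *
s=robot.observe();print(s['tool_pos'],s['tool_rot'],s['contact_force'])
a=viewer.read_camera('side')[140:260,240:400]
cv2.imwrite('pics/c3.png',cv2.resize(a,(800,600),interpolation=2))
E
```

```text
time: 3.7
tool_pos: [0.6063, -0.0845, 0.2369]
tool_rot: [3.141, -0.047, -2.958]
contact_force: [-10.6, -3.4, 2.8]
opening: 0.0005
time: 3.95
tool_pos: [0.6092, -0.0843, 0.2369]
tool_rot: [3.139, -0.063, -2.958]
contact_force: [-12.0, -3.7, 3.4]
opening: 0.0007
[ 0.60924688 -0.08431092  0.23694795] [ 3.13875611 -0.0625975  -2.95821678] [-11.97073114  -3.72537614   3.42355435]
```

View pics/c3.png

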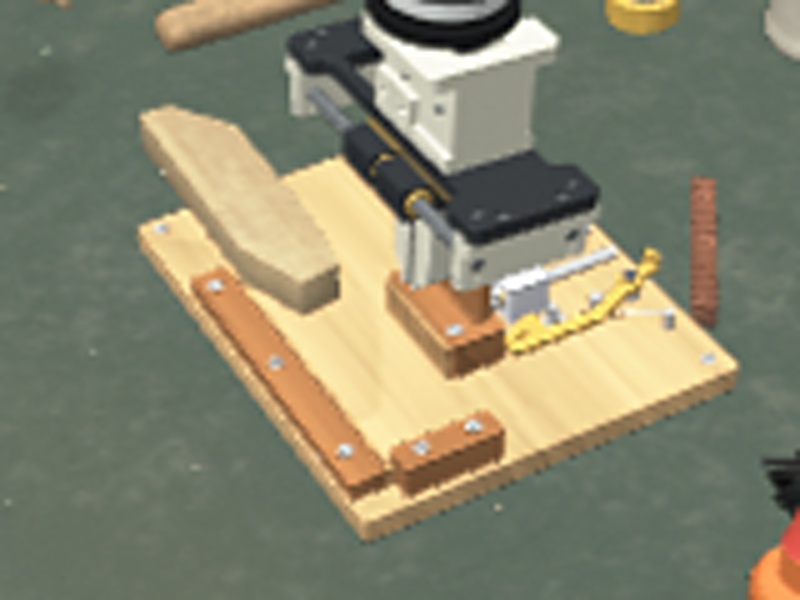

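The jaw is well open. Its front top corner at the stop end shows at crop (455,348), and the steel bar is hooked in among the catch's brass. I'll measure how far the jaw has travelled.

```bash
cat >> h.py <<'E'
z=np.load('fx.npz')
def fx(n,u,v,zz): return ((z['R'].T@(ray(n,(u,v),zz)[:2]-z['t']))*1e3).round(1)
E
python3 - <<'E'
from h import *
c=lambda u,v:((u+.5)/5-.5+240,(v+.5)/5-.5+140)
print('jaw front corners',fx('side',*c(455,350),.044),fx('side',*c(388,287),.044))
print('ref stop corner (y-80..,z40)',fx('side',*c(391,458),.040),'fence face end',fx('side',*c(388,472),.032), 'fence far end', fx('side',*c(232,270),.032))
R=cv2.Rodrigues; from scipy.spatial.transform import Rotation as Q
s=robot.observe();p=s['tool_pos']+Q.from_euler('xyz',s['tool_rot']).apply([0,0,.178]);print('tip',p,(z['R'].T@(p[:2]-z['t']))*1e3)
E
```

```text
jaw front corners [-17.  -42.3] [-22.4  19.7]
ref stop corner (y-80..,z40) [-82.6 -91.5] fence face end [-84.9 -92.2] fence far end [-82.8  88.5]
tip [ 0.59789356 -0.0859161   0.05925152] [-9.82570431  1.9862975 ]
```

```bash
python3 -m creep '[[[4,0.7,0,0,-4,0],[4,0.7,0,0,-4,0]]]';python3 -m creep '[[[8,1.4,0,0,-3,0],[10,1.8,0,0,-3,0]]]'; python3 - <<'E'
from h import *
from scipy.spatial.transform import Rotation as Q
s=robot.observe();p=s['tool_pos']+Q.from_euler('xyz',s['tool_rot']).apply([0,0,.178]);print('tip',p,(z['R'].T@(p[:2]-z['t']))*1e3)
E
```

```text
time: 4.17
tool_pos: [0.6015, -0.0839, 0.236]
tool_rot: [-3.133, 0.01, -2.955]
contact_force: [-77.3, -13.6, 51.2]
opening: 0.0004
time: 4.33
tool_pos: [0.5976, -0.0839, 0.2355]
tool_rot: [-3.129, 0.034, -2.951]
contact_force: [-80.2, -17.3, 54.3]
opening: 0.0003
tip [ 0.60397287 -0.08499388  0.05761996] [-3.67890391  1.82716608]
```

The force climbed to 80 N with the tip at x = -3.7, which puts the jaw at about 46 mm, against its solid stop. I'll let it come forward slowly.

```bash
python3 -m creep '[[[-4,-0.7,0,0,1,0],[-4,-0.7,0,0,0.5,0],[-4,-0.7,0,0,0,0],[-4,-0.7,0,0,0,0],[-4,-0.7,0,0,0,0]]]';python3 -m creep '[[[-6,-1,0,0,0.5,0],[-6,-1,0,0,0,0],[-6,-1,5,0,0,0],[0,0,15,0,0,0],[0,0,0,0,0,0]]]'; python3 - <<'E'
from h import *
a=viewer.read_camera('side')[140:260,240:400]
cv2.imwrite('pics/c4.png',cv2.resize(a,(800,600),interpolation=2))
s=robot.observe();print((z['R'].T@(s['tool_pos'][:2]-z['t']))*1e3)
E
```

```text
time: 4.75
tool_pos: [0.5734, -0.0896, 0.2393]
tool_rot: [-3.133, -0.002, -2.953]
contact_force: [-0.0, -0.2, -0.4]
opening: 0.0004
time: 5.17
tool_pos: [0.5544, -0.092, 0.26]
tool_rot: [-3.135, -0.009, -2.952]
contact_force: [1.1, -0.4, 1.0]
opening: 0.0006
[-54.12583506   3.84478429]
```

View pics/c4.png

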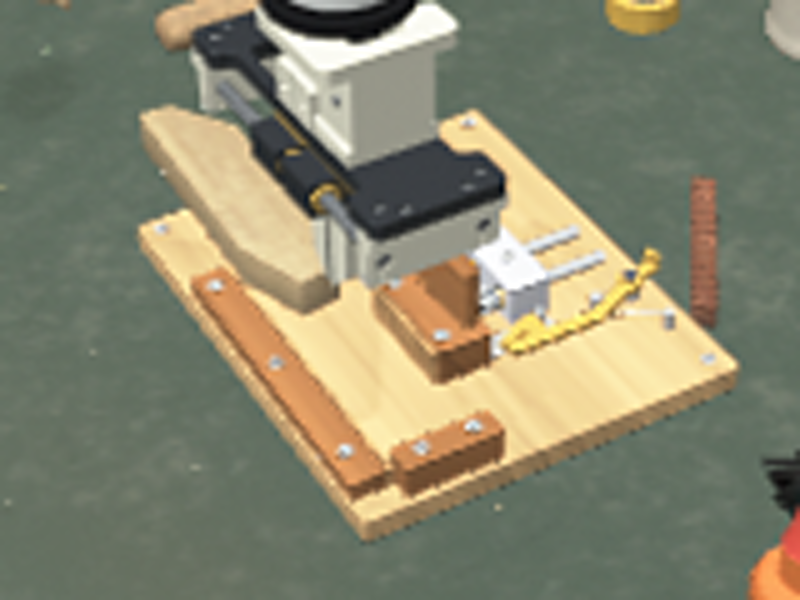

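The jaw is standing on the catch: its front corner came forward only to crop (437,355), and the hook is engaged. Now I go over to the far end of the block.

```bash
python3 -m creep '[[[-8,38,3,0,0,-0.7],[-8,38,3,0,0,0],[-8,38,3,0,0,0],[-8,38,0,0,0,0],[-8,38,0,0,0,0]]]';python3 -m creep '[[[-8,38,0,0,0,0],[-8,38,0,0,0,0],[0,0,0,0,0,0],[0,0,0,0,0,0]]]'
```

```text
time: 5.63
tool_pos: [0.513, 0.0967, 0.2659]
tool_rot: [-3.133, -0.008, -2.977]
contact_force: [0.3, -0.6, -0.8]
opening: 0.0006
time: 5.97
tool_pos: [0.4925, 0.183, 0.2641]
tool_rot: [-3.135, -0.009, -2.969]
contact_force: [0.2, -0.2, 0.4]
opening: 0.0004
```

```bash
python3 -m creep '[[[8,-4,-20,0,0,0],[0,0,-20,0,0,0],[0,0,-13,0,0,0],[0,0,-5,0,0,0],[0,0,0,0,0,0]]]'; python3 - <<'E'
from h import *
from scipy.spatial.transform import Rotation as Q
s=robot.observe();p=s['tool_pos']+Q.from_euler('xyz',s['tool_rot']).apply([0,0,.178]);print('tip',p,(z['R'].T@(p[:2]-z['t']))*1e3)
a=viewer.read_camera('side')[130:250,220:380]
cv2.imwrite('pics/c5.png',cv2.resize(a,(800,600),interpolation=2))
E
```

```text
time: 6.38
tool_pos: [0.5014, 0.1764, 0.2034]
tool_rot: [-3.135, -0.007, -2.969]
contact_force: [-0.1, -0.1, -0.2]
opening: 0.0007
tip [0.50040742 0.17495676 0.02535843] [-60.01056951 275.92000702]
```

View pics/c5.png

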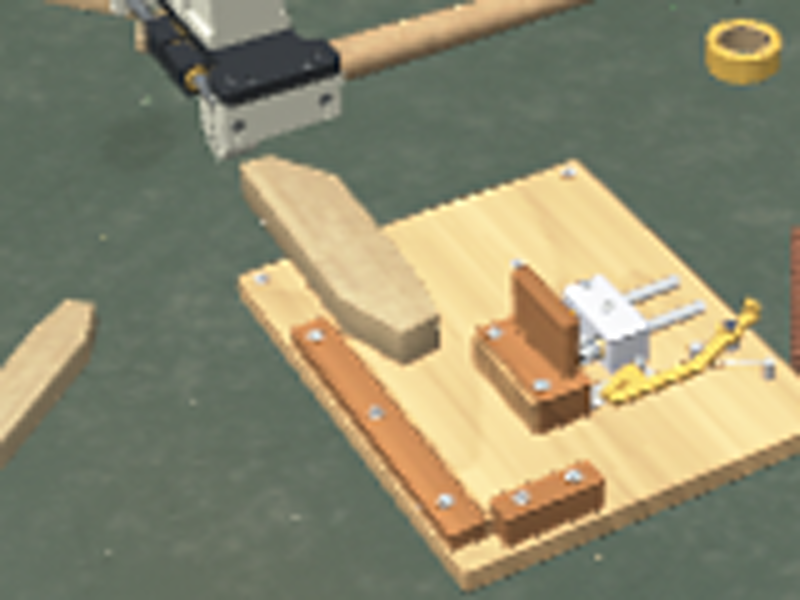

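The fingers stand behind the block's end, which is at crop (250,170). The jaw is still open on its catch. Now I push along fixture -y.

```bash
cat > tip.py <<'E'
from h import *
from scipy.spatial.transform import Rotation as Q
s=robot.observe();p=s['tool_pos']+Q.from_euler('xyz',s['tool_rot']).apply([0,0,.178])
print('tip z',p[2].round(4),'fix',((z['R'].T@(p[:2]-z['t']))*1e3).round(1),'F fix',(z['R'].T@s['contact_force'][:2]).round(1))
E
python3 -m creep '[[[1.8,-9.8,0,0,0,0],[1.8,-9.8,0,0,0,0],[1.8,-9.8,0,0,0,0],[1.8,-9.8,0,0,0,0],[1.8,-9.8,0,0,0,0]]]'; python3 tip.py;python3 -m creep '[[[1.8,-9.8,0,0,0,0],[1.8,-9.8,0,0,0,0],[1.8,-9.8,0,0,0,0],[0,0,0,0,0,0]]]'; python3 tip.py; python3 - <<'E'
from h import *
a=viewer.read_camera('side')[130:250,220:380]
cv2.imwrite('pics/c6.png',cv2.resize(a,(800,600),interpolation=2))
E
```

```text
time: 6.85
tool_pos: [0.512, 0.1228, 0.2066]
tool_rot: [-3.135, -0.002, -2.969]
contact_force: [0.0, 0.5, 0.2]
opening: 0.0005
tip z 0.0286 fix [-58.1 221.2] F fix [0.1 0.5]
time: 7.18
tool_pos: [0.5187, 0.0871, 0.2077]
tool_rot: [-3.134, 0.0, -2.972]
contact_force: [0.1, -0.1, -0.3]
opening: 0.0005
tip z 0.0297 fix [-57.3 184.9] F fix [ 0.1 -0.2]
```

View pics/c6.png

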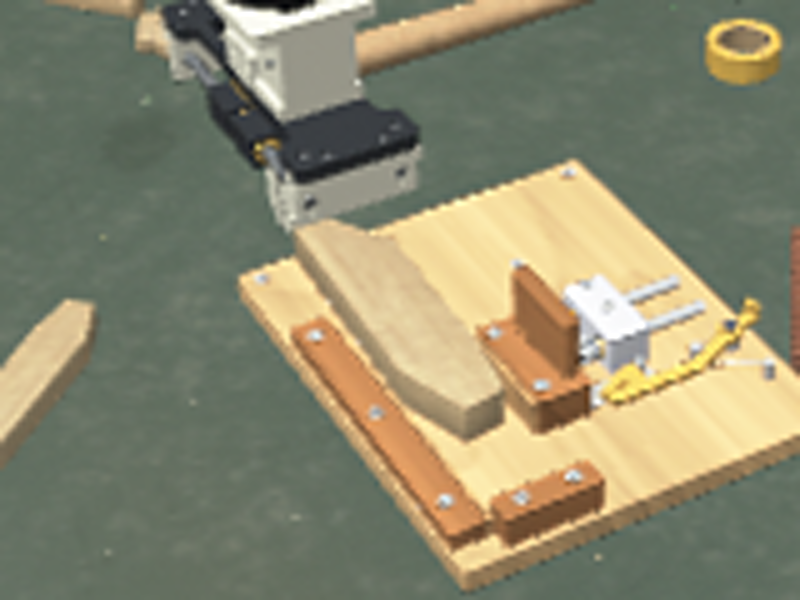

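The block has entered the open jaw straight, with its leading end at crop (480,415). I continue with the last 58 mm.

```bash
python3 -m creep '[[[1.5,-9.8,-1,0,0,0],[1.5,-9.8,-1,0,0,0],[1.5,-9.8,-1,0,0,0],[1.4,-8,0,0,0,0],[0,0,0,0,0,0]]]'; python3 tip.py;python3 -m creep '[[[1,-6,0,0,0,0],[1,-6,0,0,0,0]]]'; python3 tip.py
```

```text
time: 7.65
tool_pos: [0.5248, 0.0477, 0.2044]
tool_rot: [-3.135, 0.0, -2.97]
contact_force: [-0.6, 0.2, -0.3]
opening: 0.0001
tip z 0.0264 fix [-58.3 145.1] F fix [-0.6  0.3]
time: 7.82
tool_pos: [0.5267, 0.0352, 0.2042]
tool_rot: [-3.135, -0.0, -2.97]
contact_force: [-0.8, 0.6, 1.0]
opening: 0.0005
tip z 0.0262 fix [-58.7 132.5] F fix [-0.7  0.7]
```

```bash
python3 -m creep '[[[0.5,-3,0,0,0,0],[0.5,-3,0,0,0,0]]]'; python3 tip.py;python3 -m creep '[[[0.5,-3,0,0,0,0],[0.5,-3,0,0,0,0]]]'; python3 tip.py; python3 -m creep '[[[0.5,-3,0,0,0,0],[0.5,-3,0,0,0,0]]]'; python3 tip.py
```

```text
time: 7.98
tool_pos: [0.5279, 0.0281, 0.2042]
tool_rot: [-3.135, -0.0, -2.97]
contact_force: [-0.6, 2.1, 0.8]
opening: 0.0004
tip z 0.0262 fix [-58.8 125.4] F fix [-0.2  2.1]
time: 8.15
tool_pos: [0.5283, 0.0244, 0.2043]
tool_rot: [3.141, -0.001, -2.973]
contact_force: [-2.9, 27.0, 5.6]
opening: 0.0004
tip z 0.0263 fix [-59.2 123. ] F fix [ 1.9 27.1]
time: 8.32
tool_pos: [0.5283, 0.0231, 0.2045]
tool_rot: [3.131, -0.002, -2.975]
contact_force: [-1.8, 16.0, 2.9]
opening: 0.0006
tip z 0.0265 fix [-59.6 123.3] F fix [ 1.  16.1]
```

The block butted against the stop: 27 N with no further travel. I back off, lift and look.

```bash
python3 -m creep '[[[-0.7,4,0,0,0,0],[-1.8,10,0,0,0,0],[-4,20,0,0,0,0],[-5,28,10,0,0,0],[-5,28,25,0,0,0]]]'; python3 -m creep '[[[-6,30,25,0,0,0],[-6,30,25,0,0,0],[0,0,0,0,0,0],[0,0,0,0,0,0]]]'; python3 - <<'E'
from h import *
a=viewer.read_camera('side')[150:270,240:400]
b=viewer.read_camera('top'); cv2.imwrite('pics/top7.png',b)
cv2.imwrite('pics/c7.png',np.hstack([cv2.resize(a,(400,300),interpolation=2),cv2.resize(b[115:243,195:355],(375,300),interpolation=2)]))
cv2.imwrite('pics/c8.png',cv2.resize(a,(800,600),interpolation=2))
E
```

```text
time: 8.73
tool_pos: [0.5106, 0.1131, 0.2362]
tool_rot: [3.132, -0.009, -2.98]
contact_force: [-0.1, -0.3, -0.7]
opening: 0.0006
time: 9.07
tool_pos: [0.4965, 0.1812, 0.2917]
tool_rot: [3.133, -0.003, -2.975]
contact_force: [-0.5, -0.5, -0.6]
opening: 0.0004
```

View pics/c7.png

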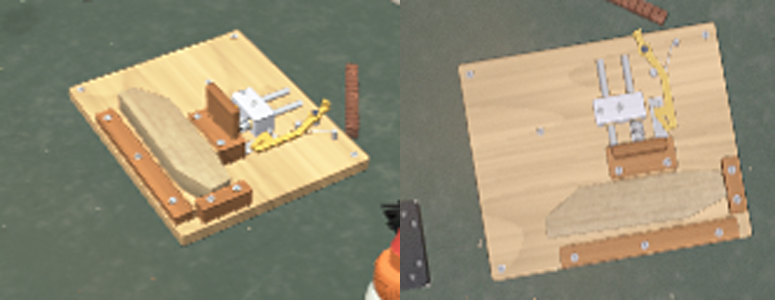

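View pics/c8.png

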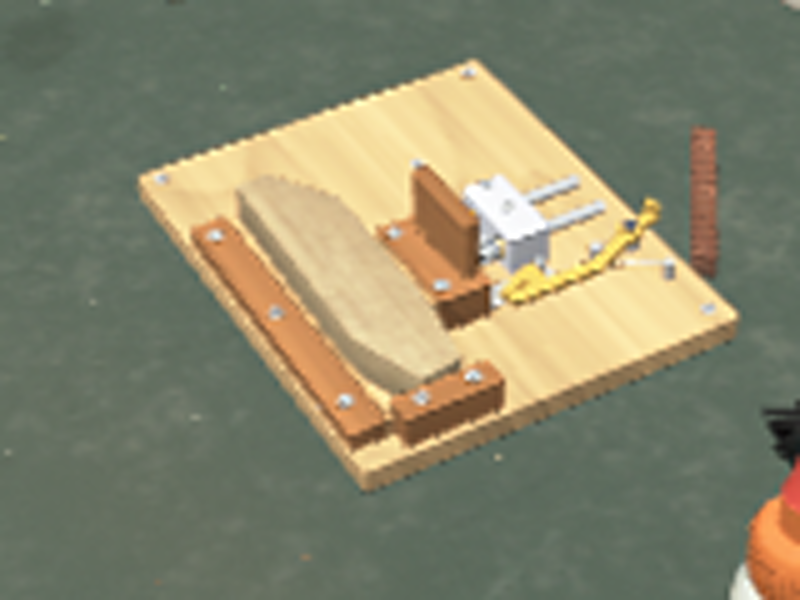

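The block lies through the jaw against the stop, and the jaw is on its catch. I'll check the block's skew and its gap to the stop.

```bash
python3 - <<'E'
from h import *
c=lambda u,v:((u-400+.5)/375*160-.5+195,(v+.5)/300*128-.5+115)
for n,p,zz in[('endF',(547,237),.044),('sideF end',(690,221),.044),('endJ',(551,216),.044),('jawside a',(583,187),.044),('jawside b',(718,171),.044),('leadF',(729,203),.044),('stop L top',(723,160),.04),('stop L bot',(731,213),.04),('jaw front L',(611,181),.044),('jaw front R',(676,172),.044),('fence L',(560,246),.032),('fence R',(733,220),.032)]: print(n,fx('top',*c(*p),zz))
E
```

```text
endF [-70.4 108.5]
sideF end [-79.1 -37.2]
endJ [-50.1 101. ]
jawside a [-26.5  64.2]
jawside b [-33.7 -74.1]
leadF [-67.9 -79.5]
stop L top [-23.2 -81.3]
stop L bot [-78.1 -79.9]
jaw front L [-25.3  35.2]
jaw front R [-27.5 -31.6]
fence L [-81.3  98.4]
fence R [-85.3 -81.2]
```

```bash
python3 - <<'E'
from h import *
a=cv2.imread('pics/top0.png');b=cv2.imread('pics/top7.png')
for n,(x,y,w,h) in dict(bottle=(415,140,60,50),long=(385,200,80,45),short=(392,168,35,36),lining=(258,95,55,32)).items():
    print(n,cv2.absdiff(a[y:y+h,x:x+w],b[y:y+h,x:x+w]).mean().round(2))
robot.hand_in()
E
```

```text
bottle 4.75
long 1.89
short 1.74
lining 1.84
the job is handed in; nothing more can be done
```

The fixture is loaded and the job is handed in. The jaw is resting half open on its catch and the block is against the end stop, though sitting about 2° askew.

- **Jaw:** I pushed it back by its upright board until it hit the solid stop, at about 46 mm of travel, where the wrist force reached about 98 N against the 120 N limit. The spring then brought it forward onto the catch. In the last picture its face is at about x = -26 mm, the expected position.
- **Block:** I pushed it by its end, through the open jaw, until it stopped moving at 27 N. Its leading end is at about y = -79.5 mm (stop face -80) and its pushed end at about 108.5 mm (expected 108).
- **Skew:** The leading end is nearer the fence than the pushed end, so the block probably meets the stop on one corner with under 1 mm of gap at the other. I judged that normal play in the 54 mm gap and did not square it up.
- **Other things:** Both cauls and the lining look unmoved between the first and last top views. The picture change around the glue bottle was larger (4.75 against about 1.8). I took that for light or shadow because the arm never went near it, but I did not look into it.
- **Time and accuracy:** The arm took about 9 s, and nothing was touching at hand-in. Camera positions are good to about 2–4 mm, and the side camera read several millimetres off the top camera.

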